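# Ballast the lamp stand and raise its mast

### The job

Tip the steel slugs off the scoop tray so that all four slide into the lamp stand's ballast well, then set the empty tray down flat on the counter and let go of it. Then squeeze the button in the mast's grip head while the mast is still down, pull the mast up past its first stop to the second stop, and finish holding it up there with the button squeezed in, not letting go. Leave the other things on the counter where they are.

Things in the scene. Friction and masses are not known exactly. Their poses are not given: they have to be found in the camera images.
- stand: Lamp stand that stays where it stands on the counter (it cannot be moved). Origin: centre of the underside on the counter. Its z is up; its x runs from the ballast well to the mast. Dark steel base plate, x -130 to +125, y -80 to +80, 8 thick (mm). The open square ballast well (aluminium) is centred at x -55, y 0: outside 140 x 140, walls 4 thick, rim 53 above the counter. The mast's fixed column is centred at x +85, y 0: 44 (x) x 40 (y), top 145 above the counter.
- well (a point): Centre of the inner floor of the ballast well (132 x 132 mm inside), 12 mm above the counter; the rim is 41 mm above this point. Axes as the stand's.
- mast_grip (a point): Centre of the grip head on top of the telescoping mast; 173 mm above the counter when the mast is down; rises with the mast. Axes as the stand's. Grey plastic block, 44 (x) x 32 (y) x 52 (z) mm, a stud 12 diameter stands 8 mm above its top. The release button is a black pad, 26 (x) x 30 (z) mm, centred on the head's -y face and standing 7 mm out of it: pinching the head across its y sides (39 mm wide over the button, 33 mm with it fully in) squeezes the button in.
- mast (a joint): Extension of the mast, m: 0 down (start), first stop 0.060, second stop 0.120 (end of travel, hard). With the button out, a catch holds the mast at 0 and at 0.060; with the button squeezed in it slides freely, past the first stop too. No catch at the second stop: the mast (about 0.5 kg) drops back when let go, perhaps past the first stop too.
- btn (a joint): Travel of the release button, m: 0 out, 0.006 fully in; the catch is free from about 0.0045. A light spring, 1 N (out) to 3 N (fully in).
- tray: Aluminium scoop tray, loose, 0.15 kg. Origin: centre of its underside. Floor 170 (x) x 100 (y) mm, 3 thick, smooth; side walls and rear wall 22 high, 4 thick; open, with no edge, at its +x end; z up. A black upright grip tab stands at the -x end, x -85 to -73, 40 wide in y, from z 3 to 73 mm. At the start the open end points roughly to the stand. The slugs start to slide on it at 14 to 20 degrees of slope.
- tray_grip (a point): Point to grasp on the tray's grip tab: tab 12 mm thick along the tray's x, 40 wide along its y; 50 mm above the tray's underside and 23 mm below the top of the tab; in the tray's frame at (-79, 0, 50) mm. Axes as the tray's. Nothing else stands within 60 mm of the tab's inner face at the start.
- tray_lip (a point): Middle of the tray's open end edge, on the upper face of the floor; in the tray's frame at (85, 0, 3) mm. Axes as the tray's.
- slug1_mid (a point): Centre of a loose steel ballast slug, an upright cylinder 28 mm diameter, 14 high, 50 g, that lies on the tray at the start.
- slug2_mid (a point): Centre of a loose steel ballast slug, an upright cylinder 28 mm diameter, 14 high, 50 g, that lies on the tray at the start.
- slug3_mid (a point): Centre of a loose steel ballast slug, an upright cylinder 28 mm diameter, 14 high, 50 g, that lies on the tray at the start.
- slug4_mid (a point): Centre of a loose steel ballast slug, an upright cylinder 28 mm diameter, 14 high, 50 g, that lies on the tray at the start.
- tin_a: Bystander, leave it alone: steel paint tin, 86 diameter, 100 high (mm). Origin: centre of the underside.
- tin_b: Bystander, leave it alone: small brass-coloured paint tin, 74 diameter, 80 high (mm). Origin: centre of the underside.
- tape: Bystander, leave it alone: roll of paper tape lying flat, 100 outside diameter, 25 high (mm). Origin: centre of the underside.
- carton: Bystander, leave it alone: cardboard carton 130 x 100 x 60 high (mm). Origin: centre of the underside.
- bottle: Bystander, leave it alone: white bottle with black cap, 64 diameter, 190 high (mm). Origin: centre of the underside.
- knife: Bystander, leave it alone: broad filling knife with a wooden handle, lying flat (mm). Origin: centre of the underside.
- brush: Bystander, leave it alone: paint brush lying flat (mm). Origin: centre of the underside.
- jar: Bystander, leave it alone: amber glass jar, 80 diameter, 90 high (mm). Origin: centre of the underside.

How it is judged:
By the outcome, as a careful person would: the job done as asked, in the order asked, and still so for the second after the job is handed in, while the arm keeps its last pose, push and grip.
It also fails if it takes over 59 s, if anything falls off the work surface, if the arm or the gripper's body presses on something with over 40 N, if the wrist force passes 120 N, or if a joint passes its speed limit or range.

### The arm

A 6-joint arm with a two-finger parallel gripper is mounted at the origin on the work surface. World frame = base frame: x ahead of the robot, y to its left, z up, the work surface at z = 0. Lengths are in mm, angles in degrees, forces in N, time in s.
With the tool pointing down it reaches from about 300 to 850 mm from the base axis. Payload 4.2 kg.
Tool frame: the origin (TCP) lies between the finger pads; the fingertips stand 19 mm ahead of it and the grasp point (between the pads) is the TCP; z points along the fingers, x is the direction in which the jaws open and shut, and the axes are right-handed (so a half turn about z gives the same grasp; the last joint's range is limited). The gripper opens to 91 mm and grips with 3 to 60 N. Pads are 32 mm wide; open, the fingers measure 118 mm over their backs; the gripper's body (76 mm by 178 mm) begins 60 mm behind the grasp point.
Start: joints at [-66.291, 18.312, 89.639, -0, 72.044, -1.146], TCP at [241.69, -521.754, 232.976] pointing down, gripper open.
Joint ranges: [-177.97, 177.97], [-48.28, 115.42], [12.27, 149.76], [-77.06, 257.06], [2.81, 150.46], [-146.56, 146.56]. Speed limits (degrees/s): [147.25, 147.25, 180, 180, 180, 180].

### API

Orientations are given as [roll, pitch, yaw] about the fixed x, y, z axes, in that order (R = Rz(yaw) Ry(pitch) Rx(roll)).
In Python, from workcell import sensors, grab_frame, env gives the robot as it stands.
- The arm moves only by the tool servo_tool, never from a script. Its argument "motion" is one flat list of numbers, 7 for each row, row after row: the shift along the world's x, y, z in mm, then the turn, a rotation vector about the world's x, y, z in rad, then the opening in per cent of the stroke, from 0 (shut) to 100 (fully open). In form: [x, y, z, rx, ry, rz, grip, x, y, z, rx, ry, rz, grip, ...]. A call has 1 to 10 rows; each row shifts and turns the commanded pose from where the row before left it; what a row does not reach is not made up. A row lasts 1/12 s, in which the tool goes at most 41.7 mm and 7.16 degrees, less where a joint would pass 70% of its speed; a pose out of reach is approached as far as the arm can. A call with a gripper value outside its range is refused whole. The fingers move at their own pace and stop on an object; "newtons" is the grip in N (left out, the last holds). Time passes only in rows, so rows that do not move let the fingers close. It gives the time, the measured TCP pose, the force and the opening at its end, in the units of the state.
- sensors.state(): the state, without advancing time (a new reading comes with each control period).
- grab_frame(name): name is "side" or "top"; returns a dict with "image" (384x512x3 uint8, red, green, blue), "depth" (384x512 float32, mm along the optical axis (not along the pixel's ray), 0 where there is no reading), "fx", "fy", "cx", "cy" (pixels), "extrinsics" (4x4, takes a point from camera to world coordinates). Camera axes: x right, y up, looking along -z (the intrinsics and any distortion apply to the point x, -y, -z); pixel columns grow to the right and rows downward; lengths in mm; the calibration is good to about 2 mm. A picture is of the moment at which its call begins.
- env.job_done(): hands the job in, once; it reports no verdict.
The state is a dict: "time_s": time; "qpos": joint angles; "qvel": joint speeds; "effort": joint torques, N m; "ee_pos": TCP position; "ee_rot": TCP orientation; "force": force on the tool from outside, world axes, zero at the start; "torque": the same for the moment, N m; "gripper_width": finger opening in mm.
Only numpy, scipy, OpenCV 4.12 (cv2) and the standard library are available. Lean on these libraries where they do the work, as an engineer would, in place of code of your own. Each camera call takes 0.05 s, during which the arm holds its last target.

## Working session

There is one attempt and no reset: what is moved stays moved. The work goes in short steps, Python scripts to look and compute and a tool call to move; the robot and the scene stay as the last step left them, time stands still between calls to the robot, and variables do not carry over. Pictures are saved under pics/ and viewed, and the job is handed in when it is done.

Besides the shell and the picture viewer there is one more tool, called as a command line: name --argument value ..., lists and objects as JSON in quotes. servo_tool: Moves the arm, as the interface text tells. Its arguments: {"type":"object","properties":{"motion":{"type":"array"},"newtons":{"type":"number"}},"required":["motion"]}

```bash
mkdir -p pics; ls
python3 - <<'E'
from workcell import sensors, grab_frame, env
import cv2,numpy as np,pickle
s=sensors.state();print(s)
for n in("top","side"):
    f=grab_frame(n);cv2.imwrite(f"pics/{n}0.png",f["image"][:,:,::-1]);pickle.dump(f,open(f"{n}0.pkl","wb"))
    print(n,f["fx"],f["fy"],f["cx"],f["cy"],np.round(f["extrinsics"],3).tolist(),[k for k in f])
E
```

```text
pics
{'time_s': 0.0, 'qpos': array([-6.62902332e+01,  1.83508853e+01,  8.97072013e+01, -2.34720338e-04,
        7.20428704e+01, -1.14683949e+00]), 'qvel': array([-0.07311451, -0.05541794,  0.03836847, -0.02625346,  0.00538688,
        0.04255428]), 'effort': array([ 5.51122207e-05, -4.12457085e+01, -2.31971544e+01,  7.25796609e-02,
        4.56606550e-02, -1.60944396e-04]), 'ee_pos': array([ 241.50063918, -521.30259863,  232.12243521]), 'ee_rot': array([-1.79998202e+02,  1.00941284e-01, -6.51433196e+01]), 'force': array([0.49943618, 0.95704428, 0.62412085]), 'torque': array([-0.02819985, -0.06770251,  0.00731334]), 'gripper_width': 91.38835401722578}
top 407.902672782296 407.902672782296 252.77178420796525 191.19270763245513 [[0.016, 0.995, -0.098, 509.902], [-1.0, 0.017, 0.01, -27.042], [0.012, 0.098, 0.995, 1290.758], [0.0, 0.0, 0.0, 1.0]] ['image', 'depth', 'fx', 'fy', 'cx', 'cy', 'extrinsics']
side 423.637163185826 423.637163185826 249.40434727209157 186.54245111004602 [[0.884, 0.232, -0.406, 113.243], [-0.467, 0.407, -0.785, -1004.257], [-0.017, 0.884, 0.468, 731.089], [0.0, 0.0, 0.0, 1.0]] ['image', 'depth', 'fx', 'fy', 'cx', 'cy', 'extrinsics']
```

View pics/top0.png

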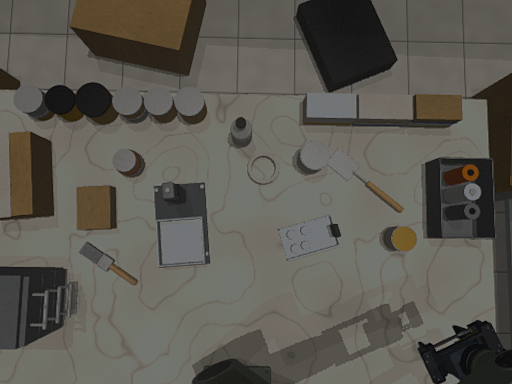

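View pics/side0.png

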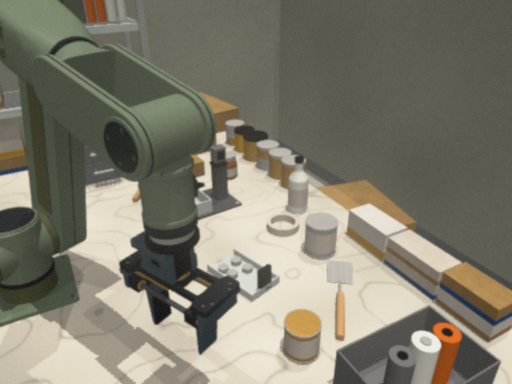

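Run:
```python
import cv2,pickle
f=pickle.load(open("top0.pkl","rb"));im=f["image"][:,:,::-1]
a=cv2.resize(im[170:280,145:225],None,fx=5,fy=5,interpolation=2);b=cv2.resize(im[205:270,270:350],None,fx=5,fy=5,interpolation=2)
b=cv2.copyMakeBorder(b,0,a.shape[0]-b.shape[0],0,0,0)
cv2.imwrite("pics/crop0.png",cv2.convertScaleAbs(cv2.hconcat([a,b]),alpha=1.3))
```

```text
(no output)
```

View pics/crop0.png

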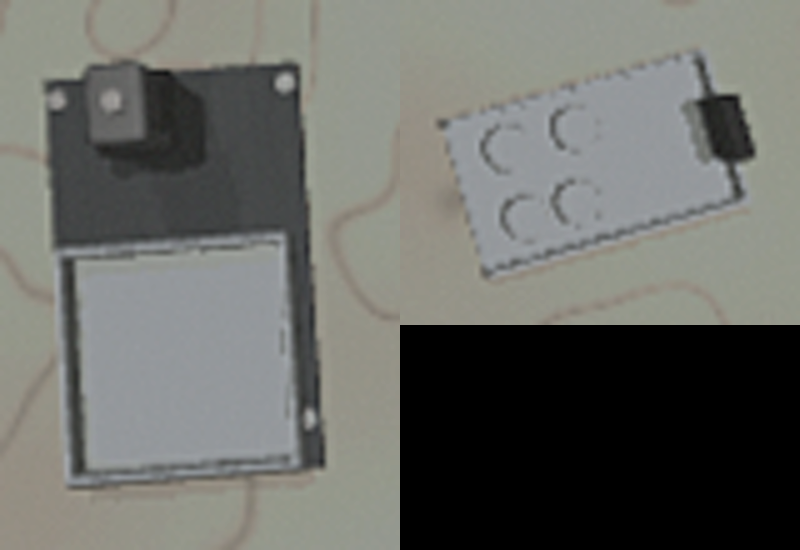

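Crop (5x): stand base corners (45,82),(298,64),(324,466); well rim (60,247),(288,232),(300,468),(70,486); stud (112,100); tray wall corners (442,124),(698,50),(743,198),(487,272); tab top centred at about (730,127).

```bash
cat > h.py <<'E'
import numpy as np,pickle,cv2
def ray(f,u,v,z):
    E=f["extrinsics"];d=E[:3,:3]@np.array([(u-f["cx"])/f["fx"],-(v-f["cy"])/f["fy"],-1]);o=E[:3,3]
    return o+d*(z-o[2])/d[2]
def proj(f,P):
    E=f["extrinsics"];p=E[:3,:3].T@(np.asarray(P,float)-E[:3,3])
    return f["cx"]+f["fx"]*p[0]/-p[2], f["cy"]-f["fy"]*p[1]/-p[2]
def fit2(L,W):
    L=np.asarray(L,float);W=np.asarray(W,float)[:,:2];a=L.mean(0);b=W.mean(0);p=L-a;q=W-b
    t=np.arctan2((p[:,0]*q[:,1]-p[:,1]*q[:,0]).sum(),(p*q).sum())
    R=np.array([[np.cos(t),-np.sin(t)],[np.sin(t),np.cos(t)]])
    T=b-R@a;return np.degrees(t),R,T,W-(L@R.T+T)
E
python3 - <<'E'
from h import *
f=pickle.load(open("top0.pkl","rb"))
s=lambda X,Y,z:ray(f,(X+.5)/5-.5+145,(Y+.5)/5-.5+170,z)
t=lambda X,Y,z:ray(f,(X-400+.5)/5-.5+270,(Y+.5)/5-.5+205,z)
W=[s(45,82,8),s(298,64,8),s(324,466,8),s(60,247,53),s(288,232,53),s(300,468,53),s(70,486,53),s(112,100,207)]
L=[(125,80),(125,-80),(-130,-80),(15,70),(15,-70),(-125,-70),(-125,70),(85,0)]
y,R,T,r=fit2(L,W);print("stand",y,T,"\n",r.round(1))
for n,p in dict(well=(-55,0),mast=(85,0)).items():print(n,R@p+T)
W=[t(442,124,22),t(698,50,22),t(743,198,22),t(487,272,22),t(730,127,73)]
L=[(85,-50),(-85,-50),(-85,50),(85,50),(-79,0)]
print("orient check: tray +x dir", W[0]-W[1], "rear->", W[2]-W[1])
for sg in (1,-1):
    L2=[(a,b*sg) for a,b in L];y,R,T,r=fit2(L2,W);print("tray",y,T,"\n",r.round(1))
    print("grip",R@(-79,0)+T,"lip",R@(85,0)+T)
for c in [(505,149),(576,129),(526,219),(578,203)]:print("slug",t(*c,17))
f2=pickle.load(open("side0.pkl","rb"))
d=f["depth"]; print(d[240,184],d[230,336])
E
```

```text
stand 5.357668446223099 [531.6011702  181.58456429] 
 [[-1.3  0.5]
 [-2.   0.7]
 [ 1.1  1.4]
 [ 2.4 -2.9]
 [ 0.6 -0.8]
 [-0.9  1.1]
 [-0.6 -1.3]
 [ 0.7  1.3]]
well [476.84145297 176.4490635 ]
mast [616.22982411 189.52124733]
orient check: tray +x dir [-48.50144646 159.11291652   0.        ] rear-> [-91.04545813 -27.70756899   0.        ]
tray 106.89858965177332 [ 495.95652956 -213.13061035] 
 [[-1.8 -2.5]
 [-2.7  1.1]
 [ 1.9  2.4]
 [ 3.6 -2. ]
 [-0.9  1. ]]
grip [ 518.92014222 -288.71944876] lip [ 471.24884504 -131.80084749]
tray 106.60241194645162 [ 496.03473849 -213.10707139] 
 [[ 93.4  26.2]
 [ 93.4  30. ]
 [-93.5 -26.3]
 [-92.7 -31. ]
 [ -0.6   1.1]]
grip [ 518.6073065  -288.81360461] lip [ 471.74779821 -131.65067488]
slug [ 502.45799667 -159.45263129   17.        ]
slug [ 515.55769139 -203.61439122   17.        ]
slug [ 459.52330557 -172.7908513    17.        ]
slug [ 469.87273728 -205.02903939   17.        ]
1265.5615 1214.1168
```

servo_tool --motion '[27.7,23.3,-4,0,0,-0.0139,60,27.7,23.3,-4,0,0,-0.0139,60,27.7,23.3,-4,0,0,-0.0139,60,27.7,23.3,-4,0,0,-0.0139,60,27.7,23.3,-4,0,0,-0.0139,60,27.7,23.3,-4,0,0,-0.0139,60,27.7,23.3,-4,0,0,-0.0139,60,27.7,23.3,-4,0,0,-0.0139,60,27.7,23.3,-4,0,0,-0.0139,60,27.7,23.3,-4,0,0,-0.0139,60]'

```text
time_s: 0.93
ee_pos: [519.6, -287.3, 192.4]
ee_rot: [180.0, 0.0, -73.1]
force: [-0.7, -1.0, -0.1]
gripper_width: 54.7
```

servo_tool --motion '[0,0,-30,0,0,0,60,0,0,-20,0,0,0,60,0,0,0,0,0,0,60,0,0,0,0,0,0,60]'

```text
time_s: 1.27
ee_pos: [518.0, -288.3, 141.9]
ee_rot: [179.9, 0.1, -73.1]
force: [-0.0, 0.2, -0.0]
gripper_width: 54.9
```

Run:
```python
from workcell import sensors, grab_frame
import cv2,numpy as np,pickle
s=sensors.state();print({k:np.round(v,2) for k,v in s.items()})
fs=[]
for n in("top","side"):
    f=grab_frame(n);fs.append(f);pickle.dump(f,open(f"{n}1.pkl","wb"))
a=cv2.resize(fs[0]["image"][180:290,260:380],(400,367));b=cv2.resize(fs[1]["image"][160:310,170:330],(400,375))[:367]
cv2.imwrite("pics/p1.png",cv2.hconcat([a,b])[:,:,::-1])
```

```text
{'time_s': np.float64(1.27), 'qpos': array([-3.020e+01,  2.395e+01,  9.479e+01, -1.000e-02,  6.144e+01,
        4.290e+01]), 'qvel': array([-0.61, -1.65, -2.79,  0.11, -0.11,  0.09]), 'effort': array([ 4.500e-01, -4.277e+01, -2.003e+01,  9.000e-02,  2.000e-02,
       -0.000e+00]), 'ee_pos': array([ 518.04, -288.26,  141.9 ]), 'ee_rot': array([ 1.7987e+02,  1.3000e-01, -7.3100e+01]), 'force': array([-0.03,  0.21, -0.05]), 'torque': array([0.  , 0.02, 0.02]), 'gripper_width': np.float64(54.92)}
```

View pics/p1.png

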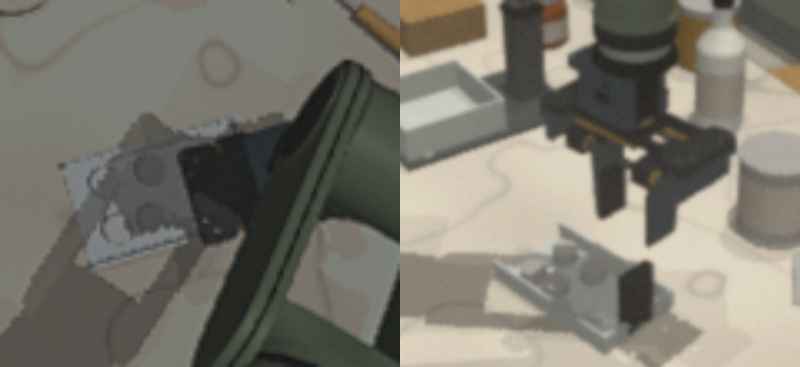

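The side crop shows the jaws straddling above the black tab (tab near (635,295), fingertips (608,215)/(655,240)). I'll descend and grip.

servo_tool --motion '[0,0,-30,0,0,0,60,0,0,-30,0,0,0,60,0,0,-20,0,0,0,60,0,0,-12,0,0,0,60,0,0,0,0,0,0,60,0,0,0,0,0,0,60]'

```text
time_s: 1.87
ee_pos: [519.1, -289.6, 52.0]
ee_rot: [-179.9, -0.1, -73.2]
force: [0.9, -0.6, 0.3]
gripper_width: 54.6
```

servo_tool --motion '[0,0,0,0,0,0,25,0,0,0,0,0,0,10,0,0,0,0,0,0,5,0,0,0,0,0,0,0,0,0,0,0,0,0,0,0,0,0,0,0,0,0]' --newtons 50

```text
time_s: 2.37
ee_pos: [518.8, -288.8, 51.3]
ee_rot: [-180.0, -0.0, -73.1]
force: [0.3, -0.2, -0.9]
gripper_width: 17.3
```

Run:
```python
from workcell import sensors, grab_frame
import cv2,numpy as np,pickle
s=sensors.state();print({k:np.round(v,2) for k,v in s.items()})
fs=[]
for n in("top","side"):
    f=grab_frame(n);fs.append(f);pickle.dump(f,open(f"{n}2.pkl","wb"))
a=cv2.resize(fs[0]["image"][180:290,260:380],(400,367));b=cv2.resize(fs[1]["image"][160:310,170:330],(400,375))[:367]
cv2.imwrite("pics/p2.png",cv2.hconcat([a,b])[:,:,::-1])
```

```text
{'time_s': np.float64(2.37), 'qpos': array([-30.21,  29.42, 100.67,  -0.  ,  49.88,  42.9 ]), 'qvel': array([0.13, 0.2 , 0.16, 0.07, 0.01, 0.02]), 'effort': array([-2.000e-02, -4.642e+01, -1.819e+01,  6.000e-02, -3.000e-02,
        0.000e+00]), 'ee_pos': array([ 518.8 , -288.77,   51.3 ]), 'ee_rot': array([-1.7998e+02, -3.0000e-02, -7.3100e+01]), 'force': array([ 0.34, -0.23, -0.91]), 'torque': array([ 0.03,  0.05, -0.07]), 'gripper_width': np.float64(17.33)}
```

View pics/p2.png

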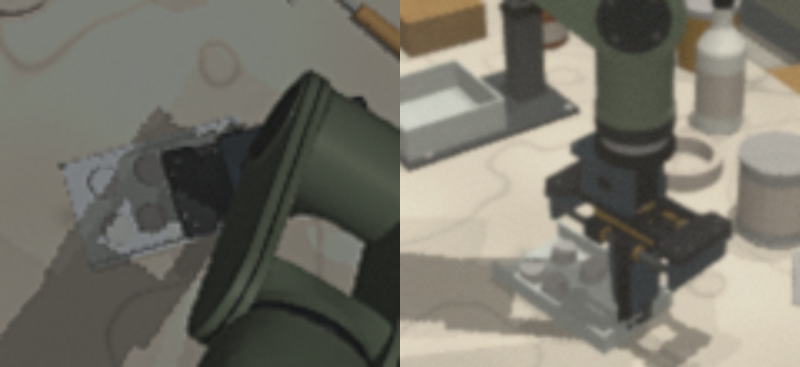

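Jaws are around the tab and still closing (17 mm, tab is 12). I'll let them close, then lift slowly.

servo_tool --motion '[0,0,0,0,0,0,0,0,0,0,0,0,0,0,0,0,0,0,0,0,0,0,0,0,0,0,0,0]' --newtons 55

```text
time_s: 2.8
ee_pos: [519.0, -289.1, 51.3]
ee_rot: [-180.0, -0.1, -73.1]
force: [0.6, -0.8, 2.9]
gripper_width: 11.8
```

servo_tool --motion '[0,0,5,0,0,0,0,0,0,10,0,0,0,0,0,0,15,0,0,0,0,0,0,20,0,0,0,0,0,0,20,0,0,0,0,0,0,20,0,0,0,0,0,0,10,0,0,0,0,0,0,0,0,0,0,0]'

```text
time_s: 3.47
ee_pos: [519.8, -289.3, 153.6]
ee_rot: [-179.8, -0.2, -73.1]
force: [0.3, -0.6, -2.9]
gripper_width: 11.8
```

```bash
cat > look.py <<'E'
from workcell import sensors, grab_frame
import cv2,numpy as np,pickle,sys
k=sys.argv[1];s=sensors.state();print({a:np.round(v,2).tolist() for a,v in s.items() if a not in("qvel","effort")})
r=[list(map(int,a.split(","))) for a in sys.argv[2:4]]
o=[]
for n,(x0,y0,x1,y1) in zip(("top","side"),r):
    f=grab_frame(n);pickle.dump(f,open(f"{n}{k}.pkl","wb"))
    c=f["image"][y0:y1,x0:x1];m=min(400/c.shape[1],500/c.shape[0]);c=cv2.resize(c,None,fx=m,fy=m)
    o.append(cv2.copyMakeBorder(c,0,500-c.shape[0],0,400-c.shape[1],0))
cv2.imwrite(f"pics/p{k}.png",cv2.hconcat(o)[:,:,::-1])
E
python3 look.py 3 130,150,380,290 130,120,330,330
```

```text
{'time_s': 3.47, 'qpos': [-30.2, 23.3, 93.98, -0.0, 62.43, 42.9], 'ee_pos': [519.77, -289.26, 153.61], 'ee_rot': [-179.81, -0.21, -73.1], 'force': [0.32, -0.63, -2.88], 'torque': [-0.25, -0.13, 0.01], 'gripper_width': 11.84}
```

View pics/p3.png

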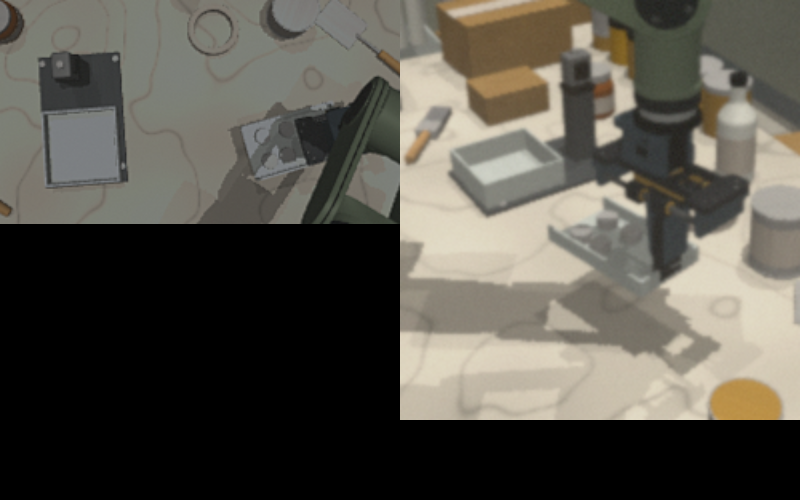

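Tray is lifted level with all four slugs aboard (side crop, tray near (625,240)). Now I'll carry it gently to the stand.

servo_tool --motion '[-0.5,6,0,0,0,-0.012,0,-1,12,0,0,0,-0.012,0,-1.6,18,0,0,0,-0.013,0,-1.9,22,0,0,0,-0.013,0,-1.9,22,0,0,0,-0.013,0,-1.9,22,0,0,0,-0.013,0,-1.9,22,0,0,0,-0.013,0,-1.9,22,0,0,0,-0.013,0,-1.9,22,0,0,0,-0.013,0,-1.9,22,0,0,0,-0.013,0]'

```text
time_s: 4.4
ee_pos: [500.8, -97.1, 149.5]
ee_rot: [179.8, 0.1, -80.5]
force: [0.8, 0.5, -3.4]
gripper_width: 11.7
```

servo_tool --motion '[-1.7,20,0,0,0,-0.013,0,-1.4,16,0,0,0,-0.013,0,-1.1,12,0,0,0,-0.013,0,-0.8,8,0,0,0,-0.012,0,-0.6,6,0,0,0,-0.012,0,-0.4,4,0,0,0,-0.011,0,0,1,0,0,0,0,0,0,0,0,0,0,0,0,0,0,0,0,0,0,0]'

```text
time_s: 5.15
ee_pos: [496.2, -32.1, 150.8]
ee_rot: [180.0, -0.0, -84.7]
force: [0.3, 0.7, -4.0]
gripper_width: 12.1
```

```bash
python3 look.py 4 130,150,330,290 130,120,330,330
```

```text
{'time_s': 5.15, 'qpos': [-5.01, 15.45, 106.71, -0.02, 57.86, 79.7], 'ee_pos': [496.2, -32.08, 150.75], 'ee_rot': [179.97, -0.01, -84.7], 'force': [0.34, 0.73, -3.97], 'torque': [-0.29, -0.0, 0.02], 'gripper_width': 12.09}
```

View pics/p4.png

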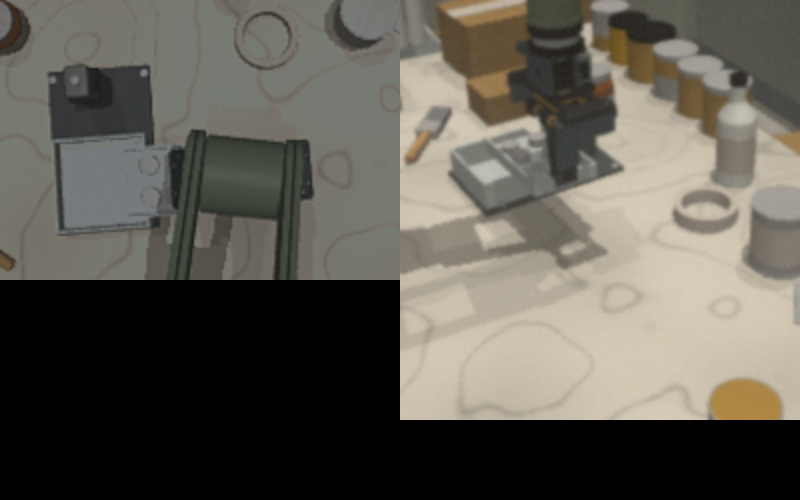

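Lip is over the well (top crop: lip edge at x≈123–170, y 147–215, well interior 60–150 by 140–230). Next, tilt to 10° and lower.

servo_tool --motion '[-0.2,2.2,-2.5,-0.0347,-0.0033,0,0,-0.2,2.2,-2.5,-0.0347,-0.0033,0,0,-0.2,2.2,-2.5,-0.0347,-0.0033,0,0,-0.2,2.2,-2.5,-0.0347,-0.0033,0,0,-0.2,2.2,-2.5,-0.0347,-0.0033,0,0,0,0,0,0,0,0,0,0,0,0,0,0,0,0]'

```text
time_s: 5.83
ee_pos: [495.1, -20.5, 138.3]
ee_rot: [180.0, -9.9, -84.6]
force: [0.5, -0.9, -3.4]
gripper_width: 11.9
```

```bash
python3 look.py 5 130,150,330,290 130,120,330,330
```

```text
{'time_s': 5.83, 'qpos': [2.62, 16.02, 108.82, -12.11, 55.31, 94.18], 'ee_pos': [495.14, -20.52, 138.31], 'ee_rot': [179.98, -9.94, -84.64], 'force': [0.51, -0.91, -3.36], 'torque': [0.03, 0.03, 0.01], 'gripper_width': 11.89}
```

View pics/p5.png

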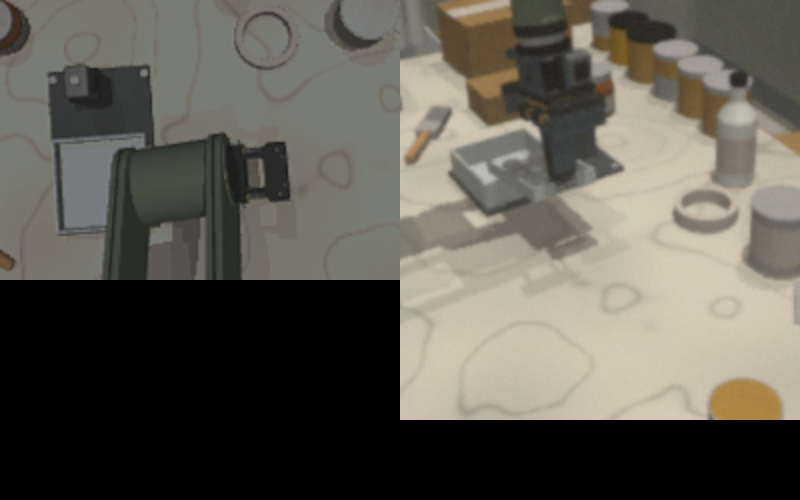

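Tray still clears the rim. Continue tilting to 30°.

servo_tool --motion '[-0.3,3.3,4.6,-0.0347,-0.0033,0,0,-0.3,3.4,4.6,-0.0347,-0.0033,0,0,-0.3,3.4,4.5,-0.0347,-0.0033,0,0,-0.3,3.5,4.5,-0.0347,-0.0033,0,0,-0.3,3.5,4.4,-0.0347,-0.0033,0,0,-0.3,3.6,4.4,-0.0347,-0.0033,0,0,-0.4,3.6,4.4,-0.0347,-0.0033,0,0,-0.4,3.7,4.3,-0.0347,-0.0033,0,0,-0.4,3.8,4.3,-0.0347,-0.0033,0,0,-0.4,3.8,4.2,-0.0347,-0.0033,0,0]'

```text
time_s: 6.77
ee_pos: [492.3, 14.7, 183.4]
ee_rot: [-179.8, -30.0, -84.8]
force: [-0.1, 0.6, -1.1]
gripper_width: 12.0
```

servo_tool --motion '[0,0,0,0,0,0,0,0,0,0,0,0,0,0,0,0,0,0,0,0,0,0,0,0,0,0,0,0]'

```text
time_s: 7.1
ee_pos: [491.9, 14.2, 182.8]
ee_rot: [-179.9, -29.9, -84.8]
force: [0.5, 0.3, -1.3]
gripper_width: 11.8
```

```bash
python3 look.py 6 130,150,330,290 140,150,260,270
```

```text
{'time_s': 7.1, 'qpos': [18.47, 16.87, 106.33, -31.69, 67.66, 118.36], 'ee_pos': [491.92, 14.25, 182.76], 'ee_rot': [-179.92, -29.92, -84.78], 'force': [0.45, 0.33, -1.33], 'torque': [0.41, 0.07, 0.01], 'gripper_width': 11.76}
```

View pics/p6.png

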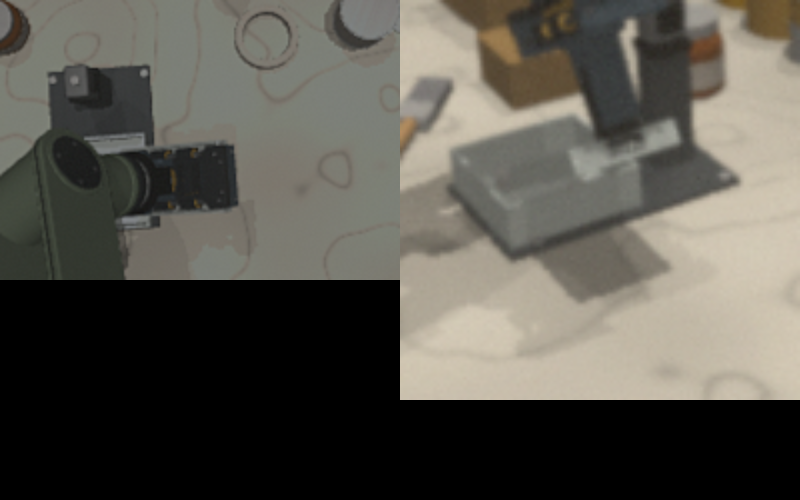

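Wrist force fell by ~2 N, so the slugs have left the tray. Back off and check the well.

servo_tool --motion '[0,0,15,0,0,0,0,0,-5,20,0,0,0,0,0,-20,0,0.0652,0.0061,0,0,0,-24,0,0.0652,0.0061,0,0,0,-24,0,0.0652,0.0061,0,0,0,-24,0,0.0652,0.0061,0,0,0,-24,0,0.0652,0.0061,0,0,1,-24,0,0.0652,0.0061,0,0,1,-24,0,0.0652,0.0061,0,0,1,-24,0,0.0652,0.0061,0,0]'

```text
time_s: 8.03
ee_pos: [494.4, -179.9, 218.3]
ee_rot: [-179.9, 0.2, -84.7]
force: [0.5, 0.4, -1.8]
gripper_width: 11.8
```

servo_tool --motion '[1,-25,-5,0,0,0,0,1,-25,-10,0,0,0,0,0,-20,-15,0,0,0,0,0,-13,-15,0,0,0,0,0,-7,-15,0,0,0,0,0,0,0,0,0,0,0,0,0,0,0,0,0,0]'

```text
time_s: 8.62
ee_pos: [496.1, -268.4, 157.0]
ee_rot: [179.9, 0.1, -84.8]
force: [-0.1, 1.2, -0.9]
gripper_width: 11.9
```

```bash
python3 look.py 7 130,150,380,290 130,120,330,330
```

```text
{'time_s': 8.62, 'qpos': [-29.62, 20.74, 97.6, 0.08, 61.8, 55.1], 'ee_pos': [496.1, -268.35, 157.02], 'ee_rot': [179.93, 0.13, -84.76], 'force': [-0.14, 1.21, -0.89], 'torque': [-0.06, -0.03, -0.05], 'gripper_width': 11.88}
```

View pics/p7.png

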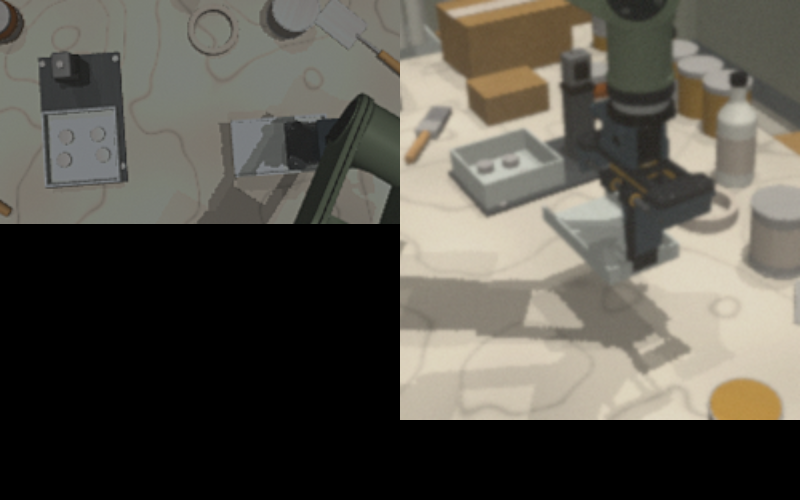

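All four slugs lie in the well: top crop (66,137), (97,134), (64,159), (103,155). Tray is empty. Lower it.

servo_tool --motion '[0,0,-25,0,0,0,0,0,0,-25,0,0,0,0,0,0,-25,0,0,0,0,0,0,-15,0,0,0,0,0,0,-9,0,0,0,0,0,0,-4,0,0,0,0,0,0,0,0,0,0,0,0,0,0,0,0,0,0]'

```text
time_s: 9.38
ee_pos: [497.8, -268.4, 55.9]
ee_rot: [-179.8, -0.0, -84.7]
force: [0.7, -0.2, -1.4]
gripper_width: 11.8
```

servo_tool --motion '[0,0,-1.5,0,0,0,0,0,0,0,0,0,0,0]'

```text
time_s: 9.55
ee_pos: [497.5, -268.4, 54.1]
ee_rot: [-179.9, -0.0, -84.7]
force: [-0.3, -0.4, -1.1]
gripper_width: 11.7
```

servo_tool --motion '[0,0,-1.5,0,0,0,0,0,0,-1.0,0,0,0,0,0,0,0,0,0,0,0]'

```text
time_s: 9.8
ee_pos: [497.2, -268.4, 51.3]
ee_rot: [-179.9, 0.0, -84.7]
force: [-0.6, 0.4, 2.3]
gripper_width: 11.7
```

```bash
python3 look.py 8 250,180,350,290 200,180,310,290
```

```text
{'time_s': 9.8, 'qpos': [-29.56, 27.34, 104.71, 0.09, 47.88, 55.07], 'ee_pos': [497.24, -268.36, 51.28], 'ee_rot': [-179.91, 0.02, -84.7], 'force': [-0.62, 0.44, 2.25], 'torque': [0.01, 0.21, 0.01], 'gripper_width': 11.69}
```

View pics/p8.png

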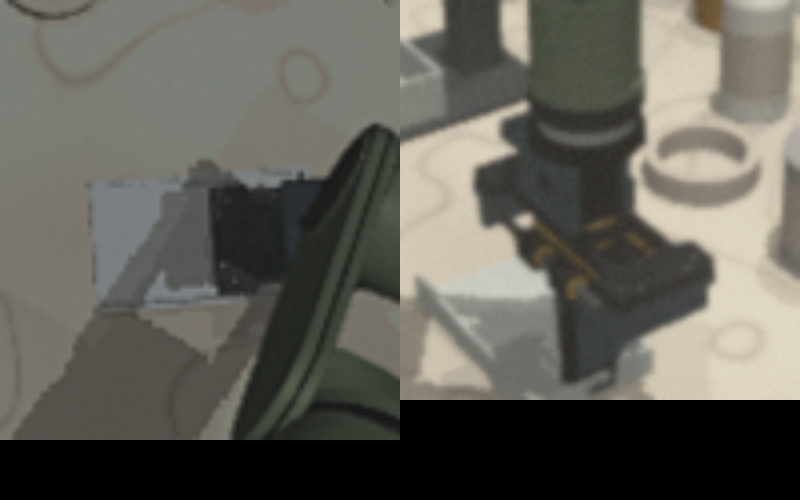

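Contact confirmed (force −1.1→+2.3 N, same height as at the grasp). Release and lift.

servo_tool --motion '[0,0,0,0,0,0,15,0,0,0,0,0,0,22,0,0,0,0,0,0,30,0,0,0,0,0,0,40,0,0,0,0,0,0,45,0,0,0,0,0,0,50,0,0,0,0,0,0,50]'

```text
time_s: 10.48
ee_pos: [496.9, -268.1, 50.6]
ee_rot: [-180.0, 0.1, -84.7]
force: [-0.7, 0.2, -0.2]
gripper_width: 44.9
```

servo_tool --motion '[0,0,10,0,0,0,50,0,0,30,0,0,0,50,0,0,40,0,0,0,70,0,0,40,0,0,0,80,0,0,40,0,0,0,85,0,0,40,0,0,0,85,0,0,20,0,0,0,85,0,0,0,0,0,0,85]'

```text
time_s: 11.15
ee_pos: [499.0, -269.3, 277.7]
ee_rot: [-179.4, -0.4, -84.7]
force: [0.0, 0.6, 0.6]
gripper_width: 77.5
```

```bash
python3 look.py 9 130,150,380,290 160,120,300,300
python3 - <<'E'
from h import *
f=pickle.load(open("top9.pkl","rb"));f0=pickle.load(open("top0.pkl","rb"))
print(proj(f,[616.2,189.5,207]))
# mast stud precise: zoom images
im=f["image"];c=cv2.resize(im[175:215,145:205],None,fx=10,fy=10,interpolation=2)
g=pickle.load(open("side9.pkl","rb"));print(proj(g,[616.2,189.5,207]))
u,v=map(int,proj(g,[616.2,189.5,190]));print(u,v)
d=cv2.resize(g["image"][v-25:v+25,u-20:u+20],None,fx=8,fy=8,interpolation=2)
cv2.imwrite("pics/z9.png",c[:,:,::-1]);cv2.imwrite("pics/z9s.png",d[:,:,::-1])
E
```

```text
{'time_s': 11.15, 'qpos': [-29.56, 15.82, 86.75, 0.07, 76.69, 55.12], 'ee_pos': [499.01, -269.34, 277.65], 'ee_rot': [-179.36, -0.36, -84.7], 'force': [0.01, 0.59, 0.59], 'torque': [-0.0, -0.02, 0.05], 'gripper_width': 77.49}
(np.float64(167.47987610471847), np.float64(189.8859000971762))
(np.float64(217.51568790281917), np.float64(144.00802724063178))
217 148
```

View pics/p9.png

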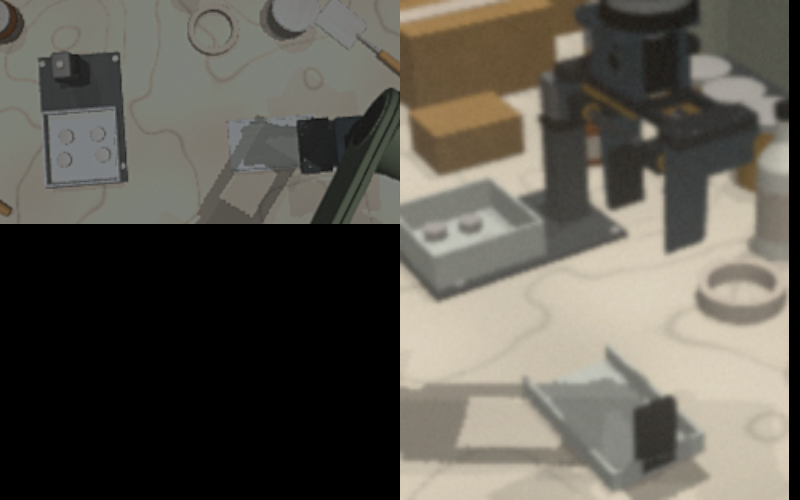

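View pics/z9.png

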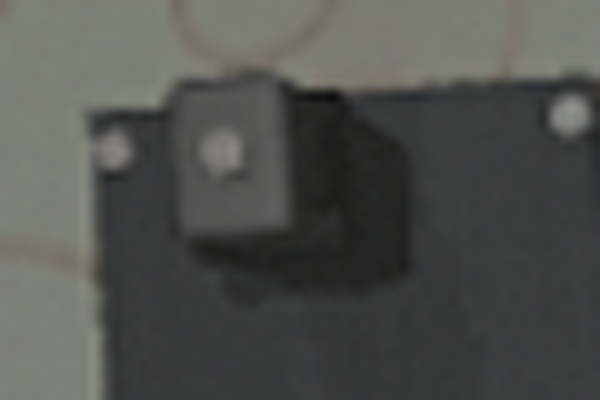

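View pics/z9s.png

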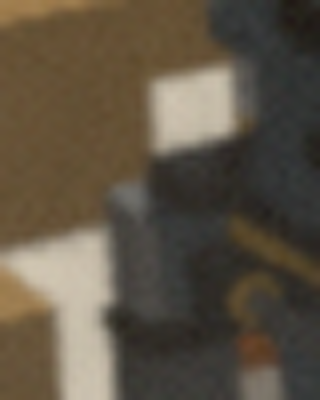

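Tray stands flat and free on the counter at about (497,−190), slugs in the well, stud at top pixel (167,190). Refine the mast head from both early views.

Run:
```python
from h import *
f=pickle.load(open("top9.pkl","rb"));g=pickle.load(open("side7.pkl","rb"))
# stud: bright blob in top
im=cv2.cvtColor(f["image"],cv2.COLOR_RGB2GRAY)[183:197,161:173].astype(float)
w=np.clip(im-np.median(im)-25,0,None);ys,xs=np.mgrid[183:197,161:173];u,v=(xs*w).sum()/w.sum(),(ys*w).sum()/w.sum()
print("stud px",u,v,ray(f,u,v,207))
for X,Y in[(172,85),(275,75),(292,230),(182,240)]:
    print(ray(f,(X+.5)/10-.5+145,(Y+.5)/10-.5+175,199).round(1))
print(proj(g,[616.2,189.5,207]),proj(g,[616.2,189.5,199]))
d=cv2.resize(g["image"][130:175,195:245],None,fx=10,fy=10,interpolation=2)
cv2.imwrite("pics/z7s.png",cv2.convertScaleAbs(d[:,:,::-1],alpha=1.5))
```

```text
stud px 166.3310810810811 188.90540540540542 [618.77175944 192.65000743 207.        ]
[635.2 207.1 199. ]
[638.4 179.6 199. ]
[596.6 173.6 199. ]
[593.5 202.9 199. ]
(np.float64(217.51568790281917), np.float64(144.00802724063178)) (np.float64(217.6433302333748), np.float64(146.27648386996833))
```

View pics/z7s.png

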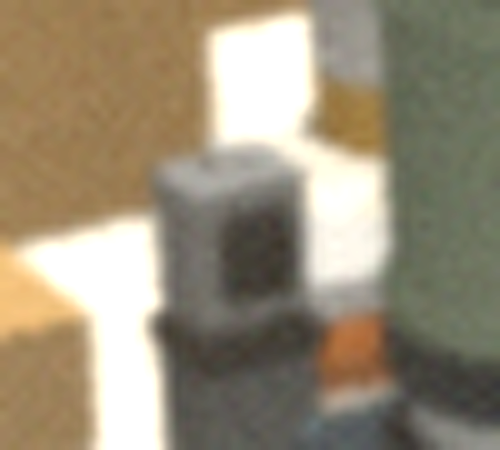

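Head top corners average (616,190.8); stud and fit agree within ~2 mm. Target (616.5,190.5). Traverse above it.

servo_tool --motion '[5,20,0,0,0,0,85,8,30,0,0,0,0,85,8.5,34,0,0,0,0,85,8.5,34,0,0,0,0,85,8.5,34,0,0,0,0,85,8.5,34,0,0,0,0,85,8.5,34,0,0,0,0,85,8.5,34,0,0,0,0,85,8.5,34,0,0,0,0,85,8.5,34,0,0,0,0,85]'

```text
time_s: 12.08
ee_pos: [576.9, 55.5, 268.4]
ee_rot: [179.8, 0.1, -84.7]
force: [1.1, -0.5, 0.1]
gripper_width: 77.4
```

servo_tool --motion '[10,34,0,0,0,0,85,10,34,0,0,0,0,85,10,34,0,0,0,0,85,8,20,0,0,0,0,85,0,14,0,0,0,0,85,0,0,0,0,0,0,85,0,0,0,0,0,0,85,0,0,0,0,0,0,85]'

```text
time_s: 12.75
ee_pos: [615.2, 188.4, 270.1]
ee_rot: [179.9, -0.0, -84.7]
force: [-0.3, -0.1, -0.3]
gripper_width: 77.1
```

```bash
python3 look.py 10 130,150,330,290 160,80,290,240;python3 -c "
from workcell import sensors
print(sensors.state()['ee_pos'])"
```

```text
{'time_s': 12.75, 'qpos': [16.0, 23.61, 76.19, -0.0, 80.26, 100.75], 'ee_pos': [615.24, 188.4, 270.12], 'ee_rot': [179.95, -0.01, -84.74], 'force': [-0.33, -0.09, -0.28], 'torque': [0.03, -0.0, -0.02], 'gripper_width': 77.1}
[615.55284087 188.19508141 270.76715637]
```

View pics/p10.png

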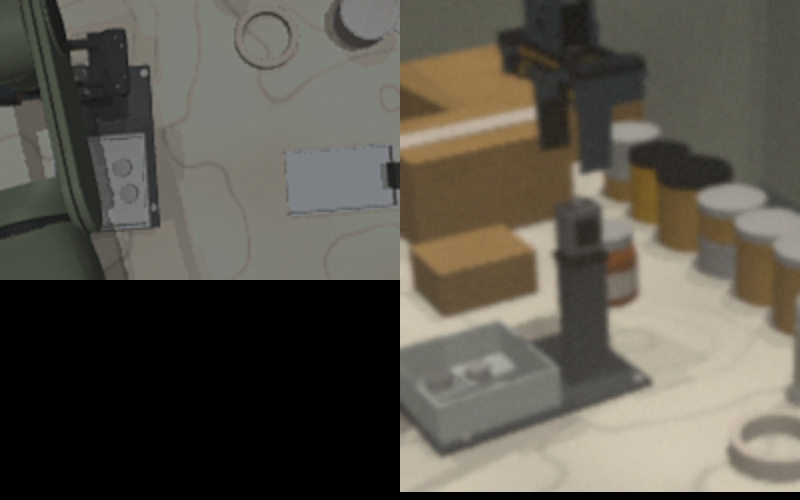

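Jaws are centred over the head (side crop: fingertips (553,145)/(597,165), head top (578,205)). Small correction and descend.

servo_tool --motion '[1,1.8,-25,0,0,0,85,0,0,-25,0,0,0,85,0,0,-20,0,0,0,85,0,0,-15,0,0,0,85,0,0,-9,0,0,0,85,0,0,-2.5,0,0,0,85,0,0,0,0,0,0,85,0,0,0,0,0,0,85]'

```text
time_s: 13.52
ee_pos: [617.5, 191.4, 175.4]
ee_rot: [-179.8, 0.1, -84.7]
force: [-1.2, 0.1, 0.1]
gripper_width: 77.6
```

```bash
python3 look.py 11 130,150,330,290 160,100,270,200
```

```text
{'time_s': 13.52, 'qpos': [16.18, 26.8, 84.74, 0.04, 68.3, 100.89], 'ee_pos': [617.52, 191.4, 175.35], 'ee_rot': [-179.84, 0.07, -84.72], 'force': [-1.18, 0.15, 0.11], 'torque': [0.01, 0.03, -0.02], 'gripper_width': 77.62}
```

View pics/p11.png

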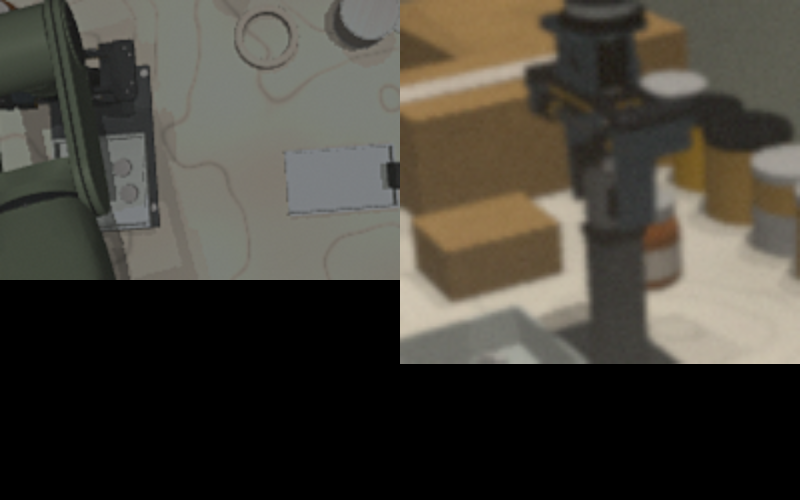

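Fingers straddle the head. Close lightly and watch the side force.

servo_tool --motion '[0,0,-1,0,0,0,60,0,0,0,0,0,0,50,0,0,0,0,0,0,46,0,0,0,0,0,0,44,0,0,0,0,0,0,42,0,0,0,0,0,0,40,0,0,0,0,0,0,38]' --newtons 12

```text
time_s: 14.2
ee_pos: [617.0, 190.9, 173.2]
ee_rot: [-180.0, -0.0, -84.7]
force: [-0.3, -3.1, 1.1]
gripper_width: 35.3
```

servo_tool --motion '[0,0,0,0,0,0,34,0,0,0,0,0,0,30,0,0,0,0,0,0,20,0,0,0,0,0,0,10,0,0,0,0,0,0,0,0,0,0,0,0,0,0]'

```text
time_s: 14.7
ee_pos: [617.0, 190.8, 173.2]
ee_rot: [-180.0, -0.0, -84.7]
force: [1.1, -5.5, 1.6]
gripper_width: 32.4
```

Width 32.4 mm: button fully in. Relieve the ~5 N side force, firm up the grip, then test-lift.

servo_tool --motion '[0,-0.6,0,0,0,0,0,0,0,0,0,0,0,0,0,0,0,0,0,0,0]' --newtons 35

```text
time_s: 14.95
ee_pos: [617.0, 191.1, 173.3]
ee_rot: [-179.9, 0.0, -84.7]
force: [0.3, -1.8, 0.8]
gripper_width: 32.6
```

servo_tool --motion '[0,0,2,0,0,0,0,0,0,4,0,0,0,0,0,0,4,0,0,0,0,0,0,4,0,0,0,0]'

```text
time_s: 15.28
ee_pos: [616.9, 191.1, 186.8]
ee_rot: [-180.0, 0.0, -84.7]
force: [2.2, -1.1, -6.0]
gripper_width: 31.9
```

It rises with ~6 N (mast weight); the catch is free.

servo_tool --motion '[0,0,8,0,0,0,0,0,0,10,0,0,0,0,0,0,10,0,0,0,0,0,0,10,0,0,0,0,0,0,10,0,0,0,0,0,0,10,0,0,0,0,0,0,10,0,0,0,0,0,0,10,0,0,0,0,0,0,8,0,0,0,0,0,0,8,0,0,0,0]'

```text
time_s: 16.12
ee_pos: [616.9, 191.0, 282.1]
ee_rot: [-179.9, 0.1, -84.7]
force: [3.4, -1.6, -6.4]
gripper_width: 32.2
```

servo_tool --motion '[0,0,4,0,0,0,0,0,0,4,0,0,0,0,0,0,2,0,0,0,0,0,0,1,0,0,0,0,0,0,0,0,0,0,0]'

```text
time_s: 16.53
ee_pos: [616.9, 191.0, 292.2]
ee_rot: [-179.9, 0.1, -84.7]
force: [4.2, -0.8, -4.5]
gripper_width: 31.7
```

servo_tool --motion '[0,0,1,0,0,0,0,0,0,0.5,0,0,0,0,0,0,0,0,0,0,0]'

```text
time_s: 16.78
ee_pos: [616.9, 191.1, 293.3]
ee_rot: [-180.0, 0.0, -84.7]
force: [4.6, -1.1, -6.4]
gripper_width: 32.1
```

servo_tool --motion '[0,0,0.5,0,0,0,0,0,0,0,0,0,0,0]'

```text
time_s: 16.95
ee_pos: [616.9, 191.0, 293.3]
ee_rot: [180.0, 0.0, -84.7]
force: [5.1, -0.4, -10.3]
gripper_width: 32.3
```

Hard stop felt (force −6 → −10 N, z stuck at 293.3, rise 120). A touch more, then check.

servo_tool --motion '[-0.3,0,0.5,0,0,0,0,0,0,0,0,0,0,0,0,0,0,0,0,0,0]'

```text
time_s: 17.2
ee_pos: [616.9, 191.0, 293.3]
ee_rot: [-180.0, 0.0, -84.7]
force: [5.7, -0.8, -11.9]
gripper_width: 32.3
```

```bash
python3 look.py 12 0,0,512,384 130,40,300,240
```

```text
{'time_s': 17.2, 'qpos': [16.17, 23.34, 73.36, 0.04, 83.29, 100.86], 'ee_pos': [616.9, 191.04, 293.33], 'ee_rot': [-180.0, 0.04, -84.7], 'force': [5.69, -0.82, -11.88], 'torque': [-1.02, -1.25, 0.06], 'gripper_width': 32.28}
```

View pics/p12.png

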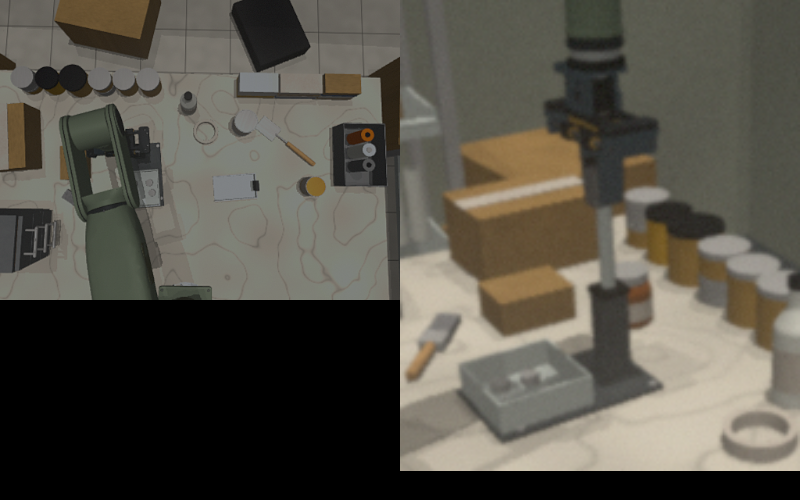

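Mast is fully out (inner tube visible from (607,205) to (607,285) in the side crop), head held in the jaws, slugs in the well, tray flat, bystanders where they were. Hand in.

```bash
python3 -c "
from workcell import env,sensors
env.job_done();s=sensors.state();print(s['time_s'],s['ee_pos'],s['force'],s['gripper_width'])"
```

```text
the job is handed in; nothing more can be done
the job is handed in; nothing more can be done
```

The job is done and handed in at about 17 s. No check failed, but the last state reading after hand-in returned nothing, so the readings below are from just before.

- **Slugs:** I tipped the tray at the well, and all four slugs showed in the well afterwards. In the final views the arm hides part of the well.
- **Tray:** It is empty, set down flat near (490, −190) mm and released. The wrist force changed sign at contact, and the height matched the original grasp.
- **Mast:** I squeezed the button fully in with the mast down (jaws at 32.4 mm, where 33 mm means fully in) and pulled straight past the first stop. The grip rose 120 mm until it met the second stop. I am still holding it there at 35 N of grip with about 12 N of pull on the wrist.
- **Bystanders:** They look unmoved in the last pictures; I judged this by eye and did not measure it.

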